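# Fit the close-up lens to the specimen camera

## Task

Draw the close-up lens out of its wooden holster by its round body and lay it flat, clear of the holster, and let go. Then take it by its handle and fit it up into the bayonet mount under the specimen camera: handle below the white mark, push up, twist the handle round to the red mark, let it settle so that the lugs lock, and let go. Do not disturb the two jars and the specimen box.

Things in the scene. Friction and masses are not known exactly. Their poses are not given: they have to be found in the camera images.
- lens: Close-up lens, about 0.16 kg, loose, starts flat on the bench, handle in the holster. Origin: centre of its underside; z: up its optical axis. Dark round body 62 mm across, z 0 to 36 mm, brass neck 40 mm across above it to z 58. Dark wooden bar handle 16 mm wide, 18 mm tall (centre line z 22) runs along +x from the body to x 165. Centre of mass 10 mm from the axis towards the handle.
- lug_top (a point): Centre of the lens's top face, on its axis 58 mm above its underside. Three brass lugs stick out here from the neck: 6 mm thick (52 to 58 mm above the underside), out to 29.5 mm from the axis, each 32 degrees wide, centred 0 (above the handle), 120 and 240 degrees from the handle.
- handle_end (a point): Centre of the red end face of the lens handle: 165 mm along +x of the lens, 22 mm above its underside. Held far out on the handle, the lens may sag some mm in the grip; pushing up gently against the mount's ceiling levels it.
- mount (a point): Round bayonet mount, 74 mm across, facing straight down under the camera. Point: on its axis at its lower face, 130 mm above the bench; z up, x away from the robot at yaw 0. Three 52 degree gaps centred 30, 150, 270 degrees from x (counter-clockwise from above) let the lugs up. Play at entry: 3 mm sideways, 10 degrees. Lens underside over 58 mm below this face: free to pass beneath.
- white_mark (a point): White tab on the mount's rim, 42 mm from the axis at 150 degrees from the mount's x (robot's left): the handle goes below it to enter. Lift until the lens underside is 38 to 43 mm below the mount's lower face (at 38 the lugs meet the flat ceiling), then turn 60 degrees counter-clockwise seen from above, keeping it raised.
- red_mark (a point): Red tab on the mount's rim, 42 mm from the axis at 210 degrees from the mount's x (robot's right): the handle ends below it. Each ledge begins with a rib, 3 mm high, that the raised lugs pass over; behind it they drop into a pocket (52 to 68 degrees of turn, then a stop) and rest with the lens underside 46 mm below the mount's lower face.
- stand: Fixed camera stand, same axis and yaw as the mount; origin on the bench below it. Grey base plate 8 mm high, reaching 85 mm to either side, 55 mm towards the robot, 115 mm away. Column 24 mm thick, 278 mm high, at x +85, y -60 mm, with an arm to the camera. Camera above the mount, within 50 mm of the axis, up to 240 mm above the bench.
- holster: Fixed dark wooden tunnel over the lens handle, 130 mm long (x), 60 wide, 61 high. Origin: on the bench, mid-width, 60 mm from the open mouth, which faces its -x. Inside 36 mm wide, 51 high, 123 deep. The lens axis starts about 108 mm from the origin on -x, handle pointing in along about +x; it comes out along -x, the handle is clear when the lens axis is over 225 mm from the origin.
- jar: Bystander: amber jar with a steel cap, 56 mm across, 90 mm high; origin at the centre of its underside.
- vial: Bystander: small green jar with a white cap, 44 mm across, 70 mm high; origin at the centre of its underside.
- specimen_box: Bystander: small glazed wooden box 90 x 70 x 30 mm; origin at the centre of its underside.
Not all that is in view belongs to the job. Several things look just like the lens: the one meant starts farthest from the robot's base.

How it is judged:
On the way:
1. the lens lies flat on the bench or the stand's base plate, at rest, its handle wholly out of the holster, and is let go (x of handle_end in the frame of holster below -0.06 m and height (world z) of lens below 0.014 m and angle between lens's own z axis and vertical below 0.1 rad and linear speed of lens below 0.03 m/s and contact force between the fingers and lens below 0.1 N), for 0.2 s.
At the end, for the whole second after the job is handed in: The lens hangs at rest in the mount, let go, upright within 4 degrees, its axis within 6 mm of the mount's, lugs dropped into the pockets on the ledges (underside 43.7 to 48.5 mm below the mount's lower face), the handle below the red mark (end 53 to 120 mm to the mount's right) (horizontal distance between lens and mount below 0.006 m and z of lens in the frame of mount between -0.0485 and -0.0437 m and angle between lens's own z axis and vertical below 0.07 rad and x of handle_end in the frame of mount below -0.11 m and y of handle_end in the frame of mount between -0.12 and -0.053 m and linear speed of lens below 0.02 m/s and angular speed of lens below 0.2 rad/s); the robot touches nothing.
It fails at once if a bystander (jar, small jar or specimen box) is moved more than 30 mm (distance of any of jar, vial, specimen_box from where it was at the start of the episode above 0.03 m).
It also fails if it takes over 56 s, if anything falls off the work surface, if the arm or the gripper's body presses on something with over 40 N, if the wrist force passes 120 N, or if a joint passes its speed limit or range.

## Robot

A 6-joint arm with a two-finger parallel gripper is mounted at the origin on the work surface. World frame = base frame: x ahead of the robot, y to its left, z up, the work surface at z = 0. Lengths are in m, angles in rad, forces in N, time in s.
With the tool pointing down it reaches from about 0.35 to 0.975 m from the base axis. Payload 4.9 kg.
Tool frame: the origin (TCP) lies between the finger pads; the fingertips stand 19 mm ahead of it and the grasp point (between the pads) is the TCP; z points along the fingers, y is the line along which they close (so a half turn about z gives the same grasp; the last joint's range is limited). The gripper opens to 85 mm and grips with 20 to 120 N. Pads are 22 mm wide; open, the fingers measure 114 mm over their backs; the gripper's body (76 mm by 85 mm) begins 54 mm behind the grasp point. The pads swing forward as they close: fully open they stand 13 mm farther back than shut.
Start: joints at [-1.24, 0.053, 1.613, -0, 1.476, -0.119], TCP at [0.272, -0.563, 0.25] pointing down, gripper open.
Joint ranges: [-3.01, 3.01], [-1.01, 2.22], [0.06, 2.58], [-1.02, 4.17], [0.09, 2.62], [-3.14, 3.14]. Speed limits (rad/s): [2.57, 2.57, 3.14, 3.14, 3.14, 3.14].

## Interface

Orientations are given as a rotation vector (axis times angle).
In Python, from station import ctrl gives the robot as it stands. The module is installed in compiled form; this text tells all that it offers.
- The arm moves only by the tool servo_tool, never from a script. Its argument "increments" is a list that holds one entry, the list of rows, each a list of 5 numbers: the finger opening in cm, from 0 to 8.54, then the shift along the tool's x, y, z in cm, then the turn about the tool's z in degrees. A call has 1 to 5 rows; each row is the pose to reach, as a shift and turn from the pose commanded when the call began, along the tool's axes at that moment; what a row does not reach only later rows make up. A row lasts 1/10 s, in which the tool goes at most 50 mm and 8.59 degrees, less where a joint would pass 70% of its speed; a pose out of reach is approached as far as the arm can. A call with a gripper value outside its range is refused whole. The fingers move at their own pace and stop on an object; "newtons" is the grip in N (left out, the last holds). Time passes only in rows, so rows that repeat a pose let the fingers close. It gives the time, the measured TCP pose, the force, the opening and the grip force at its end, in the units of the state.
- ctrl.get_obs(): the state, without advancing time (a new reading comes with each control period).
- ctrl.get_image(name): name is "scene" or "top" or "wrist"; returns a dict with "img" (420x560x3 uint8, red, green, blue), "fx", "fy", "cx", "cy" (pixels), "rvec" (rotation vector, rad) and "tvec" (3), from world to camera coordinates, as OpenCV has them; the wrist camera has in their place "mount" (4x4, takes a point from camera to tool coordinates, whose origin is the TCP and whose axes are the flange's). Camera axes: x right, y down, z forward; pixel columns grow to the right and rows downward; lengths in m; the calibration is good to about 2 mm. A picture is of the moment at which its call begins: read the wrist's pose just before it. There is no depth.
- ctrl.finish_job(): hands the job in; it is judged then, once.
The state is a dict: "t": time; "q": joint angles; "dq": joint speeds; "effort": joint torques, N m; "tool_pos": TCP position; "tool_rot": TCP orientation; "contact_force": force on the tool from outside, world axes, zero at the start; "wrist_torque": the same for the moment, N m; "opening": finger opening in m; "grip_force": force on a finger pad.
Only numpy, scipy, OpenCV 4.12 (cv2) and the standard library are available. Lean on these libraries where they do the work, as an engineer would, in place of code of your own. Each camera call takes 0.05 s, during which the arm holds its last target. There are 200 camera calls.

## Working session

There is one attempt and no reset: what is moved stays moved. The work goes in short steps, Python scripts to look and compute and a tool call to move; the robot and the scene stay as the last step left them, time stands still between calls to the robot, and variables do not carry over. Pictures are saved under pics/ and viewed, at most 10 in all, crops included, and the job is handed in when it is done.

Besides the shell and the picture viewer there is one more tool, called by a JSON object that holds its "op" and its "data". servo_tool: Moves the arm, as the interface text tells. Its arguments: {"type":"object","properties":{"increments":{"type":"array"},"newtons":{"type":"number"}},"required":["increments"]}

```bash
mkdir -p pics; cat > h.py <<'E'
import numpy as np, cv2
from scipy.spatial.transform import Rotation as R
from station import ctrl
def cam(name):
    o=ctrl.get_obs(); d=ctrl.get_image(name); K=np.array([[d['fx'],0,d['cx']],[0,d['fy'],d['cy']],[0,0,1]])
    if name=='wrist':
        T=np.eye(4);T[:3,:3]=R.from_rotvec(o['tool_rot']).as_matrix();T[:3,3]=o['tool_pos']
        M=np.linalg.inv(T@np.array(d['mount'])); Rm=M[:3,:3];t=M[:3,3]
    else: Rm=R.from_rotvec(np.ravel(d['rvec'])).as_matrix();t=np.ravel(d['tvec'])
    return dict(img=d['img'],K=K,R=Rm,t=t)
def ray(c,uv):
    v=c['R'].T@np.linalg.inv(c['K'])@np.array([uv[0],uv[1],1.]); return -c['R'].T@c['t'],v/np.linalg.norm(v)
def plane(c,uv,z):
    o,v=ray(c,uv); return o+v*(z-o[2])/v[2]
def proj(c,p):
    q=c['K']@(c['R']@np.asarray(p,float)+c['t']); return q[:2]/q[2]
def tri(c1,u1,c2,u2):
    o,v=ray(c1,u1);p,w=ray(c2,u2)
    s=np.linalg.lstsq(np.c_[v,-w],p-o,rcond=None)[0]; a=o+v*s[0];b=p+w*s[1]
    return (a+b)/2,np.linalg.norm(a-b)
def save(n,img,c=None,s=1):
    if c: img=img[c[1]:c[3],c[0]:c[2]]
    cv2.imwrite('pics/'+n,cv2.resize(img,None,fx=s,fy=s,interpolation=cv2.INTER_CUBIC)[:,:,::-1])
E
python3 - <<'E'
from h import *
import pickle
a={n:cam(n) for n in('scene','top')}
pickle.dump(a,open('a.pkl','wb'))
for n in a: save(n+'1.png',a[n]['img'],s=1.42)
for n in a: print(n,-a[n]['R'].T@a[n]['t'],a[n]['R'].round(2).tolist())
print(ctrl.get_obs())
E
```

```text
scene [ 0.9566226  -0.48092054  0.96942602] [[0.8, 0.61, 0.01], [0.48, -0.62, -0.62], [-0.37, 0.5, -0.78]]
top [0.4305918  0.06283458 1.29584087] [[0.02, -1.0, -0.01], [-0.99, -0.02, -0.1], [0.1, 0.01, -0.99]]
{'t': 0.1, 'q': array([-1.23999543e+00,  5.32876630e-02,  1.61412279e+00, -2.45498288e-05,
        1.47603660e+00, -1.19015636e-01]), 'dq': array([ 0.00129119, -0.00253851, -0.00409587, -0.00209627, -0.00081905,
       -0.00012606]), 'effort': array([-4.05190463e-06, -3.94904566e+01, -3.71362567e+01, -1.58281491e-04,
        3.95813418e-03, -1.32842200e-05]), 'tool_pos': array([ 0.27156436, -0.56233636,  0.24920816]), 'tool_rot': array([-3.06067440e+00, -7.00221302e-01,  3.45845370e-04]), 'contact_force': array([ 0.65547368, -0.44789685, -0.16172252]), 'wrist_torque': array([-0.00865102, -0.01740308, -0.01008895]), 'grip_force': 0.0, 'opening': 0.08542095719054718}
```

View pics/scene1.png

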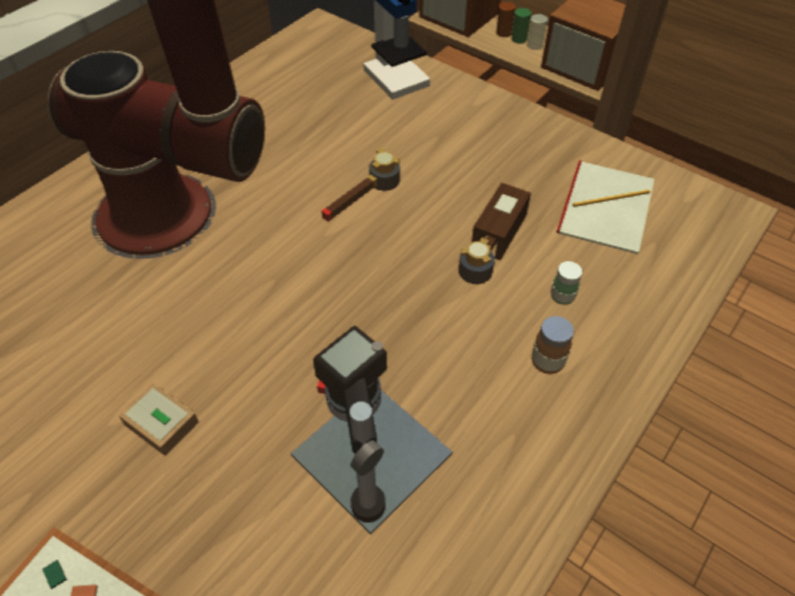

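View pics/top1.png

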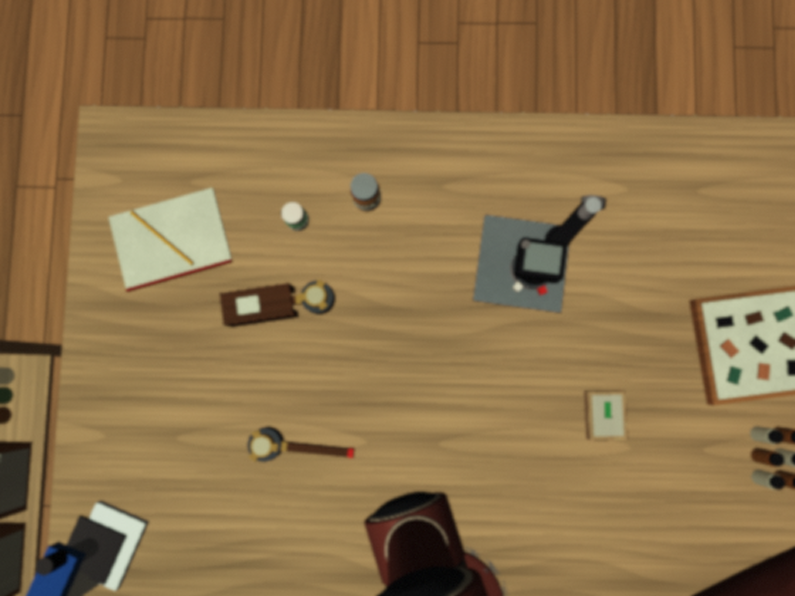

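The scene view shows the target lens in the holster at about (478,258) in display pixels, with the camera stand at (350,380). The top view shows the lens at (315,297), the holster at (258,305), the white tab at (517,287) and the red tab at (542,290). The decoy lens is nearer the robot, at (265,445).

```bash
python3 - <<'E'
from h import *
import pickle
a=pickle.load(open('a.pkl','rb')); T=a['top'];S=a['scene']
def cont(m,minA=3):
    cs,_=cv2.findContours(m.astype(np.uint8),cv2.RETR_EXTERNAL,cv2.CHAIN_APPROX_NONE); return [c for c in cs if cv2.contourArea(c)>minA]
def cen(m): 
    y,x=np.nonzero(m); return np.array([x.mean(),y.mean()])
def box(m,b):
    o=np.zeros_like(m); o[b[1]:b[3],b[0]:b[2]]=m[b[1]:b[3],b[0]:b[2]]; return o
hs={k:cv2.cvtColor(a[k]['img'],cv2.COLOR_RGB2HSV) for k in a}
red=lambda h:((h[...,0]<6)|(h[...,0]>174))&(h[...,1]>180)&(h[...,2]>120)
white=lambda h:(h[...,1]<50)&(h[...,2]>170)
# marks
rt=cen(box(red(hs['top']),(370,190,395,215))); wt=cen(box(white(hs['top']),(355,193,375,212)))
rs=cen(box(red(hs['scene']),(215,258,240,285)))
print('marks px',rt,wt,rs); P,e=tri(T,rt,S,rs); print('red tri',P,e)
W=plane(T,wt,P[2]);print('white at same z',W)
# plate
h=hs['top']; m=box((h[...,0]>80)&(h[...,0]<125)&(h[...,1]>20)&(h[...,2]<150)&(h[...,2]>50),(325,145,415,225))
c=max(cont(m),key=cv2.contourArea)
pts=np.array([plane(T,p,0.008) for p in c[:,0,:]])
ap=cv2.approxPolyDP(c,4,True)[:,0]; print('plate',[(tuple(map(int,p)),plane(T,p,.008)[:2].round(3).tolist()) for p in ap])
# lens: dark body & cream top
for k,b,z in (('top',(205,192,240,225),.058),('scene',(320,165,352,200),.058)):
    h=hs[k]; m=box((h[...,2]>140)&(h[...,1]<130),b); c=max(cont(m),key=cv2.contourArea)
    (u,v),r=cv2.minEnclosingCircle(c); el=cv2.fitEllipse(c); print('lens top',k,el,plane(a[k],el[0],z))
    print([hs[k][int(v)+d,int(u)].tolist() for d in (-10,-5,0,5,10)])
# dark region: holster top face
h=hs['top']; m=box(h[...,2]<75,(150,190,242,235)); c=max(cont(m),key=cv2.contourArea); print('dark rect',cv2.minAreaRect(c),[plane(T,p,.061)[:2].round(3).tolist() for p in cv2.boxPoints(cv2.minAreaRect(c))])
save('crops1.png',np.hstack([T['img'][185:240,150:250],T['img'][140:230,325:425][17:72+0]]),s=4)
E
```

```text
marks px [381.17647059 203.82352941] [364.21052632 201.36842105] [225.83333333 270.77777778]
red tri [ 0.57437034 -0.14847876  0.14921731] 0.0027987322167351354
white at same z [ 0.58048623 -0.10635432  0.14921731]Traceback (most recent call last):
  File "<stdin>", line 20, in <module>
ValueError: max() iterable argument is empty
```

```bash
python3 - <<'E'
from h import *
import pickle
a=pickle.load(open('a.pkl','rb')); T=a['top'];S=a['scene']
hs={k:cv2.cvtColor(a[k]['img'],cv2.COLOR_RGB2HSV) for k in a}
def box(m,b):
    o=np.zeros(m.shape,np.uint8); o[b[1]:b[3],b[0]:b[2]]=m[b[1]:b[3],b[0]:b[2]]; return o
def big(m): return max(cv2.findContours(m,cv2.RETR_EXTERNAL,cv2.CHAIN_APPROX_NONE)[0],key=cv2.contourArea)
h=hs['top']; print('plate hsv',h[180,345],h[200,345],'bench',h[180,300],'lens',h[209,222],h[209,234])
# plate = not bench-like (low saturation)
m=box((h[...,1]<h[180,300][1]*.6)&(h[...,2]>45),(325,145,415,225)); c=big(m)
ap=cv2.approxPolyDP(c,3,True)[:,0]; print('plate',[(p.tolist(),plane(T,p,.008)[:2].round(3).tolist()) for p in ap])
for k,b in (('top',(205,192,240,225)),('scene',(320,165,352,200))):
    h=hs[k]; c=big(box((h[...,2]>130)&(h[...,1]<120),b)); el=cv2.fitEllipse(c); print('lens top',k,el,plane(a[k],el[0],.058))
    c=big(box(h[...,2]<75,b)); print('body',cv2.minEnclosingCircle(c))
h=hs['top']; r=cv2.minAreaRect(big(box(h[...,2]<80,(150,190,207,235)))); print('holster',r,[plane(T,p,.061)[:2].round(3).tolist() for p in cv2.boxPoints(r)])
# white label on holster + two bystanders
for n,p in (('jar cap',(257,132)),('vial cap',(206,150))): print(n,plane(T,p,.08)[:2])
save('crops1.png',np.hstack([T['img'][180:240,150:250],T['img'][150:210,330:430]]),s=4)
E
```

```text
plate hsv [ 68  20 104] [ 70  22 106] bench [ 18 122 157] lens [ 29  66 178] [30 22 47]
plate [([342, 152], [0.735, -0.065]), ([333, 210], [0.573, -0.042]), ([394, 219], [0.552, -0.208]), ([399, 173], [0.679, -0.222]), ([396, 195], [0.618, -0.214]), ([383, 199], [0.607, -0.178]), ([383, 208], [0.582, -0.178]), ([361, 193], [0.622, -0.118]), ([365, 171], [0.683, -0.129]), ([369, 175], [0.672, -0.14]), ([369, 190], [0.631, -0.14]), ([394, 192], [0.626, -0.208]), ([396, 174], [0.676, -0.214]), ([372, 169], [0.689, -0.148]), ([383, 168], [0.692, -0.178]), ([392, 159], [0.718, -0.203])]
lens top top ((221.15138244628906, 207.28509521484375), (12.200716018676758, 12.526653289794922), 149.8779754638672) [0.56890609 0.25489002 0.058     ]
body ((224.4199981689453, 210.72000122070312), 10.924149513244629)
lens top scene ((336.3694763183594, 175.37124633789062), (9.583280563354492, 13.565592765808105), 97.28266906738281) [0.56566794 0.25855522 0.058     ]
body ((334.68951416015625, 187.44354248046875), 12.21866226196289)
holster ((182.05003356933594, 214.85000610351562), (23.475942611694336, 51.05310821533203), 81.8698959350586) [[0.566, 0.428], [0.588, 0.296], [0.527, 0.285], [0.505, 0.416]]
jar cap [0.76663824 0.1647521 ]
vial cap [0.71599791 0.29652396]
```

View pics/crops1.png

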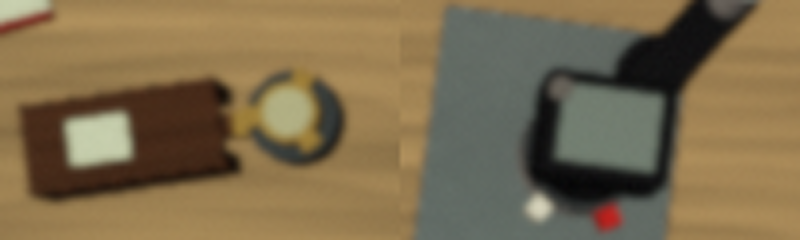

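The crop shows the holster with its mouth to the right, and the lens next to it with one lug over the handle. The mount works out at about (0.614,-0.133) with yaw -8°, and the marks and the plate agree on that. The lens is at about (0.567,0.256), with holster yaw about 100°. I'll move over the lens now.

{"op": "servo_tool", "data": {"increments": [[[8.5,3.5,-3.4,0,0],[8.5,7,-6.8,0,0],[8.5,10.5,-10.2,0,0],[8.5,14,-13.6,0,0],[8.5,17.5,-17,0,0]]], "newtons": 60}}

```text
t: 0.6
tool_pos: [0.3555, -0.3316, 0.2497]
tool_rot: [-3.062, -0.699, 0.0]
contact_force: [1.0, -0.2, -0.3]
opening: 0.0848
grip_force: 0.0
```

{"op": "servo_tool", "data": {"increments": [[[8.5,3.5,-3.4,0,0],[8.5,7,-6.8,0,0],[8.5,10.5,-10.2,0,0],[8.5,14,-13.6,0,0],[8.5,17.5,-17,0,0]]]}}

```text
t: 1.1
tool_pos: [0.4391, -0.1024, 0.25]
tool_rot: [3.062, 0.7, 0.0]
contact_force: [1.4, -1.0, -0.5]
opening: 0.085
grip_force: 0.0
```

{"op": "servo_tool", "data": {"increments": [[[8.5,3.5,-3.4,0,-8],[8.5,7,-6.8,0,-16],[8.5,10.5,-10.2,0,-24],[8.5,14,-13.6,0,-32],[8.5,17.5,-17,0,-40]]]}}

```text
t: 1.6
tool_pos: [0.5228, 0.1269, 0.2499]
tool_rot: [2.633, 1.714, -0.001]
contact_force: [1.6, -0.8, 0.2]
opening: 0.0848
grip_force: 0.0
```

```bash
cat >> h.py <<'E'
def yaw(o): 
    m=R.from_rotvec(o['tool_rot']).as_matrix(); return np.degrees(np.arctan2(m[1,0],m[0,0]))
def to(p,yw=None):
    "tool-frame shift (cm) and turn (deg) to reach world p, yaw"
    o=ctrl.get_obs(); m=R.from_rotvec(o['tool_rot']).as_matrix()
    d=100*m.T@(np.asarray(p)-o['tool_pos']); 
    t=0 if yw is None else -((yw-yaw(o)+180)%360-180)
    print('t',round(o['t'],2),'at',o['tool_pos'].round(4),'yaw',round(yaw(o),1),'q6',o['q'][5].round(2),'open',round(o['opening'],4),'grip',round(o['grip_force'],1),'F',o['contact_force'].round(1),'-> shift',d.round(2),'turn',round(t,1)); return d,t
E
python3 -c "
from h import *
to([.567,.256,.2],100)"
```

```text
t 1.6 at [0.5228 0.1269 0.2499] yaw 66.1 q6 0.52 open 0.0848 grip 0.0 F [ 1.6 -0.8  0.2] -> shift [13.6  -1.18  4.99] turn -33.9
```

{"op": "servo_tool", "data": {"increments": [[[8.5,3.5,-0.3,0.7,-7],[8.5,7,-0.6,1.4,-14],[8.5,10.5,-0.9,2.1,-21],[8.5,13.6,-1.2,3,-28],[8.5,13.6,-1.2,3,-34]]]}}

```text
t: 2.1
tool_pos: [0.567, 0.2564, 0.2176]
tool_rot: [-2.013, -2.409, 0.004]
contact_force: [0.6, -1.5, -0.4]
opening: 0.0847
grip_force: 0.0
```

```bash
python3 - <<'E'
from h import *
to([.567,.256,.2],100)
c=cam('wrist'); import pickle; pickle.dump(c,open('w.pkl','wb'))
print('cam pos',-c['R'].T@c['t'],'proj lens top',proj(c,[.567,.256,.058]),'mouth',proj(c,[.5575,.29,.061]))
save('w1.png',c['img'],s=1.4)
E
```

```text
t 2.1 at [0.567  0.2564 0.2176] yaw 100.2 q6 0.13 open 0.0847 grip 0.0 F [ 0.6 -1.5 -0.4] -> shift [-0.04  0.    1.76] turn 0.2
cam pos [0.5535499  0.33388519 0.33997192] proj lens top [285.75727566 198.7520823 ] mouth [281.97384563 160.62540516]
```

View pics/w1.png

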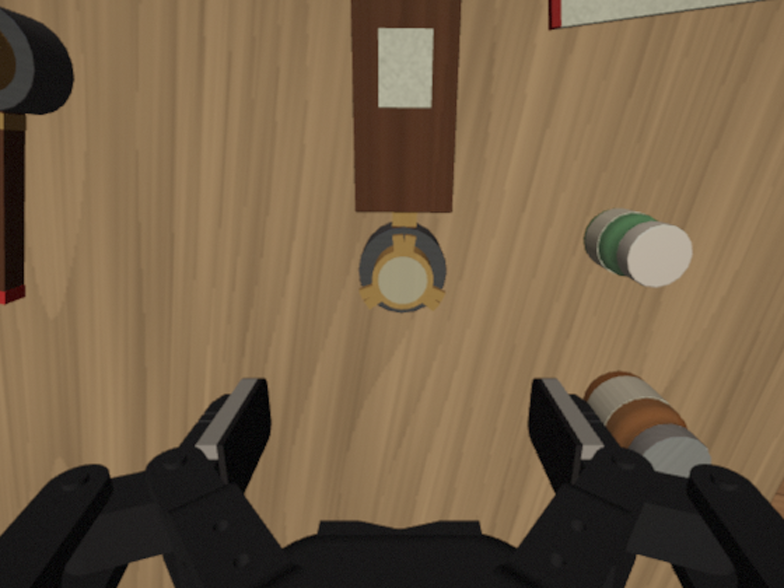

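The wrist view shows the lens top at (402,278), within 1 px of where I predicted it, and the handle lines up with the tool's x axis. The vial at (650,250) and the jar at (650,430) are clear of the fingers. I'll go down and grip the body.

{"op": "servo_tool", "data": {"increments": [[[8.5,0,0,4.5,0],[8.5,0,0,9,0],[8.5,0,0,13.5,0],[8.5,0,0,17,0],[8.5,0,0,19.6,0]]]}}

```text
t: 2.65
tool_pos: [0.5657, 0.2526, 0.0209]
tool_rot: [-2.026, -2.398, 0.006]
contact_force: [0.4, 0.6, 0.4]
opening: 0.0851
grip_force: 0.0
```

{"op": "servo_tool", "data": {"increments": [[[8.5,0,0,0,0],[5,0,0,0,0],[5,0,0,0,0],[5,0,0,0,0],[5,0,0,0,0]]]}}

```text
t: 3.15
tool_pos: [0.5695, 0.2542, 0.0271]
tool_rot: [2.023, 2.4, 0.006]
contact_force: [0.3, -0.3, 5.8]
opening: 0.0601
grip_force: 65.8
```

```bash
python3 -c "
from h import *
to([.567,.256,.022],100)"
```

```text
t 3.15 at [0.5695 0.2542 0.0271] yaw 99.8 q6 0.13 open 0.0601 grip 65.8 F [ 0.3 -0.3  5.8] -> shift [ 0.22 -0.22  0.51] turn -0.2
```

{"op": "servo_tool", "data": {"increments": [[[5,0,0,-1,0],[5,-2.5,0,-1,0],[5,-5,0,-1,0],[5,-7.5,0,-1,0],[5,-10,0,-1,0]]]}}

```text
t: 3.65
tool_pos: [0.5845, 0.1543, 0.0347]
tool_rot: [-2.024, -2.403, 0.0]
contact_force: [-0.2, 0.1, -1.4]
opening: 0.0602
grip_force: 65.2
```

{"op": "servo_tool", "data": {"increments": [[[5,-2,0,0,0],[5,-4,0,0,0],[5,-6,0,0,0],[5,-7,0,0,0],[5,-7,0,0,0]]]}}

```text
t: 4.15
tool_pos: [0.5967, 0.0853, 0.0346]
tool_rot: [2.026, 2.401, 0.0]
contact_force: [-0.6, -0.4, -1.7]
opening: 0.0607
grip_force: 65.2
```

```bash
python3 - <<'E'
from h import *
to([.597,.089,.022],143)
c=cam('wrist'); save('w2.png',c['img'],s=1.2)
E
```

```text
t 4.15 at [0.5967 0.0853 0.0346] yaw 99.7 q6 -0.15 open 0.0607 grip 65.2 F [-0.6 -0.4 -1.7] -> shift [0.36 0.1  1.26] turn -43.3
```

View pics/w2.png

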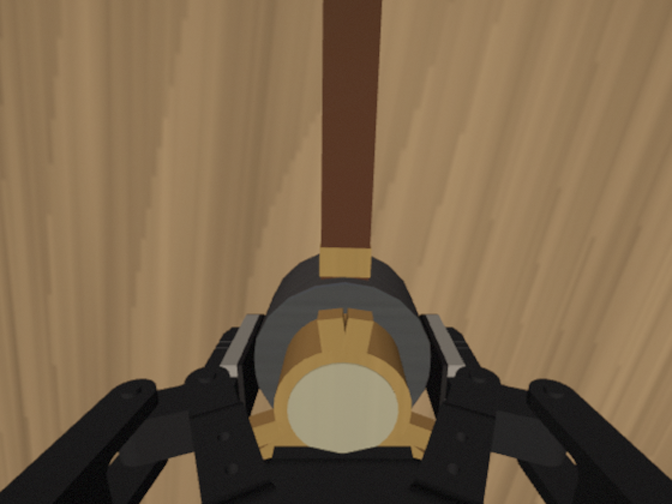

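The lens is gripped by its body, with the handle straight up the picture (345,100) and clear of the holster. I'll turn the handle to the entry heading and lay the lens down.

{"op": "servo_tool", "data": {"increments": [[[5,0,0,0,-8.5],[5,0,0,0,-17],[5,0,0,0,-25.5],[5,0,0,0,-34],[5,0,0,0,-42.5]]]}}

```text
t: 4.7
tool_pos: [0.5961, 0.0874, 0.0343]
tool_rot: [-1.005, -2.976, -0.0]
contact_force: [0.2, 0.5, -1.4]
opening: 0.0601
grip_force: 65.1
```

{"op": "servo_tool", "data": {"increments": [[[5,0,0,0.2,0],[5,0,0,0.4,0],[5,0,0,0.6,0],[5,0,0,0.7,0],[5,0,0,0.8,0]]]}}

```text
t: 5.2
tool_pos: [0.5963, 0.0864, 0.0271]
tool_rot: [-1.016, -2.971, 0.0]
contact_force: [-6.0, 0.0, 10.1]
opening: 0.0606
grip_force: 66.4
```

{"op": "servo_tool", "data": {"increments": [[[6.6,0,0,0,0],[8.5,0,0,0,0],[8.5,0,0,0,0],[8.5,0,0,0,0],[8.5,0,0,0,0]]]}}

```text
t: 5.7
tool_pos: [0.5965, 0.0861, 0.0263]
tool_rot: [1.016, 2.973, 0.0]
contact_force: [0.4, 0.4, -0.0]
opening: 0.0853
grip_force: 0.0
```

{"op": "servo_tool", "data": {"increments": [[[8.5,0,0,-3,0],[8.5,0,0,-7,0],[8.5,0,0,-11,0],[8.5,0,0,-15,0],[8.5,0,0,-17,0]]]}}

```text
t: 6.2
tool_pos: [0.5983, 0.0862, 0.2012]
tool_rot: [1.014, 2.967, 0.004]
contact_force: [0.8, 0.1, 0.9]
opening: 0.085
grip_force: 0.0
```

```bash
python3 - <<'E'
from h import *
to([.597,.086,.2],143)
c=cam('wrist'); t=cam('top'); import pickle; pickle.dump((c,t),open('w.pkl','wb'))
save('w3.png',np.hstack([c['img'][:,:],t['img'][60:,200:480][:420]] if 0 else [c['img']]),s=1.2)
E
```

```text
t 6.2 at [0.5983 0.0862 0.2012] yaw 142.3 q6 -0.89 open 0.085 grip 0.0 F [0.8 0.1 0.9] -> shift [ 0.09 -0.09  0.12] turn -0.7
```

View pics/w3.png

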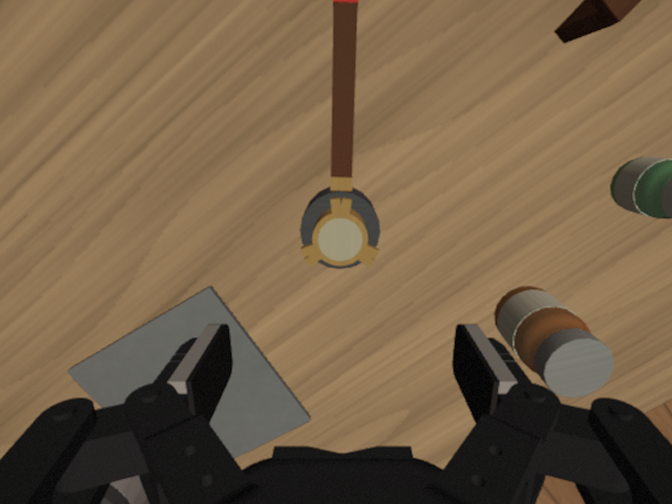

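The lens lies flat and released. Its top is at (340,241), the handle runs up to its red end at (345,2), and the plate corners are at (211,288), (70,370) and (310,418). Next I'll compute its pose and the handle grasp.

```bash
python3 - <<'E'
from h import *
import pickle
c,t=pickle.load(open('w.pkl','rb')); f=lambda u:np.array(u)/1.2
L=plane(c,f((340,241)),.058); A=plane(c,f((341.5,178)),.031);B=plane(c,f((345,5)),.031)
hd=np.degrees(np.arctan2(*(B-A)[1::-1])); print('lens',L,'handle pts',A,B,'yaw',hd, 'yaw via centre',np.degrees(np.arctan2(*(B-L)[1::-1])))
for k in ((211,288),(70,370),(310,418)): print('plate',plane(c,f(k),.008)[:2].round(4))
# second estimate, top camera
h=cv2.cvtColor(t['img'],cv2.COLOR_RGB2HSV)
r=((h[...,0]<6)|(h[...,0]>174))&(h[...,1]>180)&(h[...,2]>100); 
n,l,s,ce=cv2.connectedComponentsWithStats(r.astype(np.uint8))
for i in range(1,n):
    if s[i][4]<60: print('red',ce[i],s[i][4],plane(t,ce[i],.022)[:2].round(4),'if mark',plane(t,ce[i],.133)[:2].round(4))
y=np.radians(hd); G=L+.115*np.array([np.cos(y),np.sin(y),0]); print(G); to([G[0],G[1],.12],hd)
E
```

```text
lens [0.59651374 0.08653977 0.058     ] handle pts [0.56461192 0.11265125 0.031     ] [0.47696727 0.18339378 0.031     ] yaw 141.09120767110574 yaw via centre 140.98634303027623
plate [ 0.5724 -0.0391]
plate [ 0.5517 -0.2036]
plate [ 0.7349 -0.0588]
red [381.3125 203.875 ] 16 [ 0.5913 -0.1712] if mark [ 0.5773 -0.1508]
red [246.73333333 244.93333333] 15 [0.473  0.1882] if mark [0.4693 0.1773]
red [246.64705882 318.5       ] 34 [0.2793 0.1824] if mark [0.2925 0.172 ]
[0.50702686 0.15876926 0.058     ]
t 6.3 at [0.5989 0.0862 0.2014] yaw 142.3 q6 -0.89 open 0.0855 grip 0.0 F [ 0.7  0.  -0.1] -> shift [11.77  0.07  8.06] turn 1.2
```

{"op": "servo_tool", "data": {"increments": [[[8.5,4,0,0,1.2],[8.5,8,0,0,1.2],[8.5,11.3,0.1,0,1.2],[8.5,11.3,0.1,4,1.2],[6,11.3,0.1,8,1.2]]]}}

```text
t: 6.8
tool_pos: [0.5074, 0.1569, 0.1155]
tool_rot: [1.044, 2.961, 0.002]
contact_force: [-0.1, 0.1, -1.8]
opening: 0.0726
grip_force: 0.0
```

{"op": "servo_tool", "data": {"increments": [[[6,0,0,3,0],[6,0,0,6,0],[6,0,0,8.5,0],[6,0,0,9.6,0],[6,0,0,9.6,0]]]}}

```text
t: 7.3
tool_pos: [0.5053, 0.1556, 0.0174]
tool_rot: [-1.045, -2.957, 0.004]
contact_force: [-0.6, 0.6, -0.2]
opening: 0.0599
grip_force: 0.0
```

```bash
python3 - <<'E'
from h import *
to([.511,.1557,.024],141.05)
E
```

```text
t 7.3 at [0.5053 0.1556 0.0174] yaw 141.1 q6 -0.73 open 0.0599 grip 0.0 F [-0.6  0.6 -0.2] -> shift [-0.43  0.36 -0.66] turn 0.0
```

{"op": "servo_tool", "data": {"increments": [[[6,-0.2,0.2,-0.4,0],[6,-0.2,0.2,-0.4,0],[6,-0.2,0.2,-0.4,0]]]}}

```text
t: 7.6
tool_pos: [0.5122, 0.1566, 0.0263]
tool_rot: [1.046, 2.959, 0.003]
contact_force: [0.8, -0.1, -0.3]
opening: 0.0603
grip_force: 0.0
```

```bash
python3 - <<'E'
from h import *
for i in range(3): to([.511,.1557,.024],141.05); c=cam('wrist')
h=cv2.cvtColor(c['img'],cv2.COLOR_RGB2HSV)
r=((h[...,0]<6)|(h[...,0]>174))&(h[...,1]>180)&(h[...,2]>100); y,x=np.nonzero(r); print('red',x.mean(),y.mean(),len(x),plane(c,(x.mean(),y.mean()),.026))
o=ctrl.get_obs()
print('handle end expected',.5965+.165*np.cos(np.radians(141.05)),.0865+.165*np.sin(np.radians(141.05)))
E
```

```text
t 7.6 at [0.5122 0.1566 0.0263] yaw 141.1 q6 -0.73 open 0.0603 grip 0.0 F [ 0.8 -0.1 -0.3] -> shift [ 0.03 -0.14  0.23] turn 0.0
t 7.65 at [0.5117 0.1566 0.0259] yaw 141.1 q6 -0.73 open 0.0604 grip 0.0 F [ 0.3 -0.4  0.7] -> shift [ 0.   -0.11  0.19] turn 0.0
t 7.7 at [0.5114 0.1565 0.0255] yaw 141.1 q6 -0.73 open 0.0599 grip 0.0 F [-0.1  0.8  0.4] -> shift [-0.02 -0.09  0.15] turn 0.0
red 283.2366255144033 181.60493827160494 1458 [0.47115026 0.18835225 0.026     ]
handle end expected 0.46818034956590526 0.19022592401358362
```

{"op": "servo_tool", "data": {"increments": [[[3,0,0,0.1,0],[1,0,0,0.1,0],[1,0,0,0.1,0],[1,0,0,0.1,0],[1,0,0,0.1,0]]], "newtons": 115}}

```text
t: 8.25
tool_pos: [0.5104, 0.1563, 0.0233]
tool_rot: [-1.047, -2.961, 0.0]
contact_force: [-1.4, -0.6, 1.6]
opening: 0.0142
grip_force: 112.2
```

```bash
python3 - <<'E'
from h import *
for i in range(2): to([.511,.1557,.024],141.05); c=cam('wrist')
save('w4.png',c['img'],s=1.2)
E
```

```text
t 8.25 at [0.5104 0.1563 0.0233] yaw 141.1 q6 -0.73 open 0.0142 grip 112.2 F [-1.4 -0.6  1.6] -> shift [-0.09 -0.01 -0.07] turn 0.0
t 8.3 at [0.5104 0.1563 0.0233] yaw 141.1 q6 -0.73 open 0.014 grip 112.2 F [-1.8 -0.4  2.2] -> shift [-0.09 -0.01 -0.07] turn 0.0
```

View pics/w4.png

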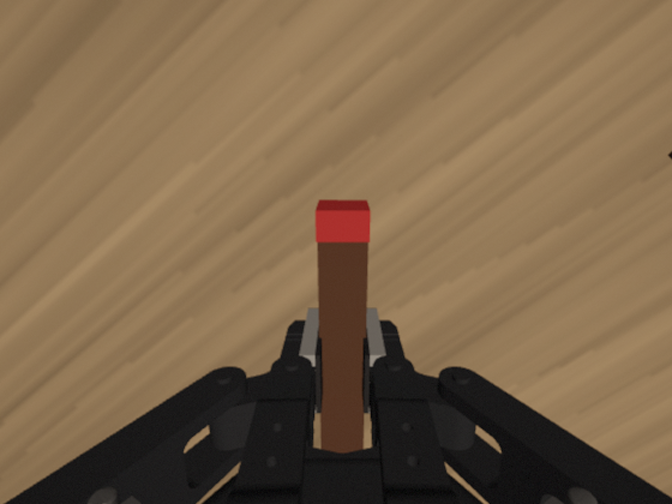

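The handle is gripped, with the edge of its red end at (343,209). I'll find the real grip radius, then lift and carry.

```bash
cat >> h.py <<'E'
M=np.array([.6155,-.132]); MY=-7.3
def tgt(ang,und,r,off=(0,0),g=.0233):
    a=np.radians(MY+ang); return [M[0]+off[0]+r*np.cos(a),M[1]+off[1]+r*np.sin(a),und+g],MY+ang
E
python3 - <<'E'
from h import *
c=cam('wrist'); o=ctrl.get_obs(); m=R.from_rotvec(o['tool_rot']).as_matrix()
for u in ((318,209),(368,209),(343,209),(343,450)):
    print(u,m.T@(plane(c,np.array(u)/1.2,.031)-o['tool_pos']))
to(*tgt(150,.045,.110))
E
```

```text
(318, 209) [ 0.05562156 -0.00701916 -0.00766223]
(368, 209) [ 0.05563106  0.00802605 -0.00766695]
(343, 209) [ 0.05562631  0.00050419 -0.00766459]
(343, 450) [-0.03540468  0.00061047 -0.00768985]
t 8.4 at [0.5104 0.1563 0.0233] yaw 141.1 q6 -0.73 open 0.0141 grip 112.2 F [-1.2  0.1  2.1] -> shift [-15.3  -16.14  -4.5 ] turn -1.6
```

{"op": "servo_tool", "data": {"increments": [[[1,0,0,-1.5,0],[1,0,0,-3,0],[1,0,0,-4.5,0],[1,0,0,-4.5,0],[1,0,0,-4.5,0]]]}}

```text
t: 8.9
tool_pos: [0.5112, 0.1565, 0.0694]
tool_rot: [1.046, 2.96, 0.002]
contact_force: [0.2, -0.0, -1.6]
opening: 0.014
grip_force: 112.4
```

```bash
python3 - <<'E'
from h import *
c=cam('wrist'); o=ctrl.get_obs(); m=R.from_rotvec(o['tool_rot']).as_matrix()
h=cv2.cvtColor(c['img'],cv2.COLOR_RGB2HSV)
r=((h[...,0]<6)|(h[...,0]>174))&(h[...,1]>150)&(h[...,2]>80); y,x=np.nonzero(r); print('red box',x.min()*1.2,x.max()*1.2,y.min()*1.2,y.max()*1.2)
to(*tgt(150,.045,.110))
E
```

```text
red box 315.59999999999997 368.4 200.4 242.39999999999998
t 8.95 at [0.5105 0.1564 0.0685] yaw 141.1 q6 -0.73 open 0.0139 grip 112.4 F [-0.7  0.3 -1.1] -> shift [-1.529e+01 -1.615e+01  1.000e-02] turn -1.6
```

{"op": "servo_tool", "data": {"increments": [[[1,-2.5,-2.6,0,0],[1,-5,-5.3,0,0],[1,-7.5,-8,0,-1],[1,-10,-10.6,0,-1.6],[1,-11.5,-12.2,0,-1.6]]]}}

```text
t: 9.45
tool_pos: [0.5227, -0.0129, 0.0674]
tool_rot: [-1.007, -2.974, 0.001]
contact_force: [0.5, -0.2, -1.2]
opening: 0.0139
grip_force: 112.5
```

{"op": "servo_tool", "data": {"increments": [[[1,-1.5,-1.6,0,0],[1,-2.8,-3,0,0],[1,-3.8,-4,0,0],[1,-3.8,-4,0,0],[1,-3.8,-4,0,0]]]}}

```text
t: 9.95
tool_pos: [0.5289, -0.0653, 0.0678]
tool_rot: [-1.006, -2.975, -0.001]
contact_force: [1.0, -0.1, -1.5]
opening: 0.0139
grip_force: 112.5
```

```bash
python3 - <<'E'
from h import *
to(*tgt(150,.045,.1094)); s=cam('scene'); t=cam('top')
to(*tgt(150,.045,.1094))
save('st.png',np.hstack([s['img'][220:390,180:340],t['img'][120:290,320:460]]),s=2.6)
E
```

```text
t 9.95 at [ 0.5289 -0.0653  0.0678] yaw 142.7 q6 -1.18 open 0.0139 grip 112.5 F [ 1.  -0.1 -1.5] -> shift [ 0.01 -0.06 -0.05] turn -0.0
t 10.05 at [ 0.529  -0.0648  0.0679] yaw 142.7 q6 -1.18 open 0.014 grip 112.5 F [-0.1 -0.3 -0.7] -> shift [-0.01 -0.1  -0.04] turn 0.0
```

View pics/st.png

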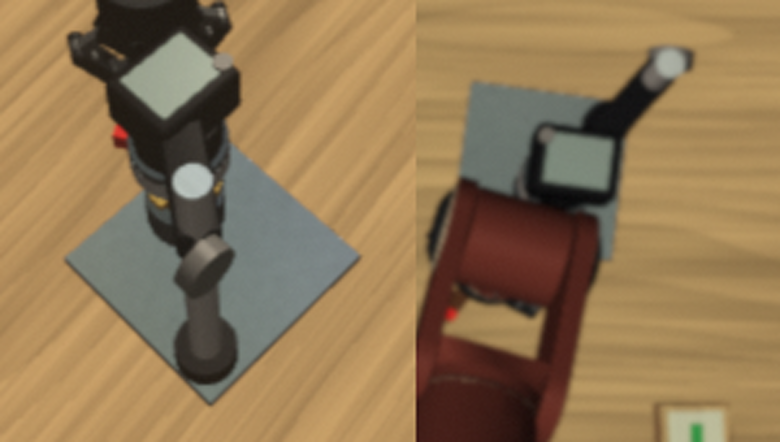

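The scene crop on the left shows the lens body at (186,215), centred under the mount at (181,160) within about 1 mm. The top crop on the right shows the arm clear of the camera. I'll lift in slow steps.

{"op": "servo_tool", "data": {"increments": [[[1,0,-0.1,-1,0],[1,0,-0.1,-2,0],[1,0,-0.1,-2.5,0],[1,0,-0.1,-2.8,0],[1,0,-0.1,-3.1,0]]]}}

```text
t: 10.55
tool_pos: [0.5288, -0.0664, 0.0999]
tool_rot: [1.005, 2.976, 0.0]
contact_force: [-0.7, 0.3, -0.8]
opening: 0.0141
grip_force: 112.5
```

{"op": "servo_tool", "data": {"increments": [[[1,0,0,-0.3,0],[1,0,0,-0.6,0],[1,0,0,-0.9,0],[1,0,0,-1.2,0],[1,0,0,-1.2,0]]]}}

```text
t: 11.05
tool_pos: [0.529, -0.0666, 0.1118]
tool_rot: [1.005, 2.976, 0.0]
contact_force: [0.0, -0.0, -1.5]
opening: 0.0141
grip_force: 112.5
```

```bash
python3 - <<'E'
from h import *
d=to(*tgt(150,.09,.1094)); o=ctrl.get_obs(); print('underside below face',.130-(o['tool_pos'][2]-.0233),o['wrist_torque'])
E
```

```text
t 11.05 at [ 0.529  -0.0666  0.1118] yaw 142.7 q6 -1.18 open 0.0141 grip 112.5 F [ 0.  -0.  -1.5] -> shift [ 0.1   0.03 -0.15] turn -0.0
underside below face 0.0414583080570671 [ 0.10929619  0.09519448 -0.01908137]
```

{"op": "servo_tool", "data": {"increments": [[[1,0,0,-0.2,0],[1,0,0,-0.3,0],[1,0,0,-0.4,0],[1,0,0,-0.4,0]]]}}

```text
t: 11.45
tool_pos: [0.5288, -0.0665, 0.1154]
tool_rot: [1.005, 2.976, 0.0]
contact_force: [-0.4, -0.3, -1.7]
opening: 0.014
grip_force: 112.5
```

```bash
python3 - <<'E'
from h import *
o=ctrl.get_obs(); print('underside below face',.130-(o['tool_pos'][2]-.0233),o['wrist_torque'])
to(*tgt(150,.092,.1094))
for a in (158,166,174,182,190): to(*tgt(a,.092,.1094))
E
```

```text
underside below face 0.03787041221594166 [ 0.14825687  0.09500867 -0.00037379]
t 11.45 at [ 0.5288 -0.0665  0.1154] yaw 142.7 q6 -1.18 open 0.014 grip 112.5 F [-0.4 -0.3 -1.7] -> shift [0.07 0.04 0.01] turn -0.0
t 11.45 at [ 0.5288 -0.0665  0.1154] yaw 142.7 q6 -1.18 open 0.014 grip 112.5 F [-0.4 -0.3 -1.7] -> shift [-0.04 -1.48  0.01] turn -8.0
t 11.45 at [ 0.5288 -0.0665  0.1154] yaw 142.7 q6 -1.18 open 0.014 grip 112.5 F [-0.4 -0.3 -1.7] -> shift [-0.36 -2.97  0.01] turn -16.0
t 11.45 at [ 0.5288 -0.0665  0.1154] yaw 142.7 q6 -1.18 open 0.014 grip 112.5 F [-0.4 -0.3 -1.7] -> shift [-0.88 -4.41  0.01] turn -24.0
t 11.45 at [ 0.5288 -0.0665  0.1154] yaw 142.7 q6 -1.18 open 0.014 grip 112.5 F [-0.4 -0.3 -1.7] -> shift [-1.6  -5.75  0.01] turn -32.0
t 11.45 at [ 0.5288 -0.0665  0.1154] yaw 142.7 q6 -1.18 open 0.014 grip 112.5 F [-0.4 -0.3 -1.7] -> shift [-2.49 -6.99  0.01] turn -40.0
```

{"op": "servo_tool", "data": {"increments": [[[1,0,0,-0.1,0],[1,0,0,-0.2,0],[1,0,0,-0.2,0]]]}}

```text
t: 11.75
tool_pos: [0.5283, -0.0663, 0.1166]
tool_rot: [-1.005, -2.975, -0.0]
contact_force: [1.4, -0.5, -4.4]
opening: 0.0141
grip_force: 112.2
```

{"op": "servo_tool", "data": {"increments": [[[1,0,0,-0.1,0],[1,0,0,-0.2,0],[1,0,0,-0.2,0]]]}}

```text
t: 12.05
tool_pos: [0.5278, -0.0661, 0.118]
tool_rot: [-1.005, -2.974, -0.0]
contact_force: [2.8, -0.3, -10.9]
opening: 0.0138
grip_force: 112.2
```

{"op": "servo_tool", "data": {"increments": [[[1,-0.04,-0.95,0.1,-5],[1,-0.17,-1.9,0.1,-10],[1,-0.37,-2.83,0.1,-15],[1,-0.66,-3.74,0.1,-20],[1,-0.66,-3.74,0.1,-20]]]}}

```text
t: 12.55
tool_pos: [0.5101, -0.0999, 0.1174]
tool_rot: [-0.474, -3.103, -0.002]
contact_force: [0.3, 2.9, -8.8]
opening: 0.0141
grip_force: 112.7
```

```bash
python3 - <<'E'
from h import *
to(*tgt(170,.0947,.1094)); print(ctrl.get_obs()['wrist_torque'].round(2))
E
```

```text
t 12.55 at [ 0.5101 -0.0999  0.1174] yaw 162.6 q6 -1.6 open 0.0141 grip 112.7 F [ 0.3  2.9 -8.8] -> shift [-0.08  0.07 -0.06] turn -0.1
[0.55 0.7  0.19]
```

Turning freely with light ceiling contact, so I'll continue.

{"op": "servo_tool", "data": {"increments": [[[1,-0.04,-0.95,0,-5],[1,-0.17,-1.9,0,-10],[1,-0.37,-2.83,0,-15],[1,-0.66,-3.74,0,-20],[1,-0.66,-3.74,0,-20]]]}}

```text
t: 13.05
tool_pos: [0.5055, -0.1376, 0.1174]
tool_rot: [0.07, -3.138, -0.002]
contact_force: [-0.3, 2.2, -8.2]
opening: 0.0138
grip_force: 112.6
```

```bash
python3 - <<'E'
from h import *
to(*tgt(190,.0947,.1094)); print(ctrl.get_obs()['wrist_torque'].round(2))
E
```

```text
t 13.05 at [ 0.5055 -0.1376  0.1174] yaw -177.4 q6 -2.02 open 0.0138 grip 112.6 F [-0.3  2.2 -8.2] -> shift [-0.07  0.04 -0.06] turn -0.1
[0.25 0.81 0.23]
```

{"op": "servo_tool", "data": {"increments": [[[1,-0.04,-0.95,0,-5],[1,-0.17,-1.9,0,-10],[1,-0.37,-2.83,0,-15],[1,-0.66,-3.74,0,-20],[1,-0.66,-3.74,0,-20]]]}}

```text
t: 13.55
tool_pos: [0.514, -0.1747, 0.1174]
tool_rot: [0.613, -3.078, -0.001]
contact_force: [-2.0, 2.2, -9.0]
opening: 0.0141
grip_force: 112.6
```

```bash
python3 - <<'E'
from h import *
to(*tgt(210,.0947,.1094)); print(ctrl.get_obs()['wrist_torque'].round(2))
E
```

```text
t 13.55 at [ 0.514  -0.1747  0.1174] yaw -157.5 q6 -2.43 open 0.0141 grip 112.6 F [-2.   2.2 -9. ] -> shift [-0.07  0.03 -0.06] turn -0.2
[0.01 0.86 0.28]
```

{"op": "servo_tool", "data": {"increments": [[[1,0,0,0.2,0],[1,0,0,0.4,0],[1,0,0,0.6,0],[1,0,0,0.8,0],[1,0,0,0.8,0]]]}}

```text
t: 14.05
tool_pos: [0.5156, -0.1753, 0.1112]
tool_rot: [-0.616, 3.078, -0.002]
contact_force: [0.8, 0.1, -2.3]
opening: 0.0138
grip_force: 113.7
```

{"op": "servo_tool", "data": {"increments": [[[1,0,0,0.2,0],[1,0,0,0.3,0],[1,0,0,0.3,0]]]}}

```text
t: 14.35
tool_pos: [0.5152, -0.175, 0.1076]
tool_rot: [-0.617, 3.08, -0.001]
contact_force: [0.5, 0.1, -0.8]
opening: 0.0139
grip_force: 113.9
```

{"op": "servo_tool", "data": {"increments": [[[1,0,0,0.1,0],[1,0,0,0.2,0],[1,0,0,0.2,0]]]}}

```text
t: 14.65
tool_pos: [0.5156, -0.1751, 0.1064]
tool_rot: [-0.617, 3.078, -0.001]
contact_force: [-1.5, 0.6, 5.5]
opening: 0.0142
grip_force: 114.7
```

```bash
python3 - <<'E'
from h import *
to(*tgt(210,.084,.1094)); print(ctrl.get_obs()['wrist_torque'].round(2))
c=cam('wrist'); h=cv2.cvtColor(c['img'],cv2.COLOR_RGB2HSV)
r=((h[...,0]<6)|(h[...,0]>174))&(h[...,1]>150)&(h[...,2]>80); r[:, :200]=0;r[:,360:]=0; y,x=np.nonzero(r); print('red box',x.min()*1.2,x.max()*1.2,y.min()*1.2,y.max()*1.2)
E
```

```text
t 14.65 at [ 0.5156 -0.1751  0.1064] yaw -157.3 q6 -2.43 open 0.0142 grip 114.7 F [-1.5  0.6  5.5] -> shift [ 0.06  0.12 -0.09] turn -0.0
[ 0.33 -0.16  0.1 ]
red box 315.59999999999997 368.4 208.79999999999998 241.2
```

{"op": "servo_tool", "data": {"increments": [[[1,0,0,-0.15,0],[1,0,0,-0.15,0],[1.6,0,0,-0.15,0],[2.5,0,0,-0.15,0],[4,0,0,-0.15,0]]], "newtons": 20}}

```text
t: 15.2
tool_pos: [0.5141, -0.1747, 0.106]
tool_rot: [0.617, -3.079, -0.001]
contact_force: [0.6, 0.8, -0.3]
opening: 0.0382
grip_force: 0.0
```

{"op": "servo_tool", "data": {"increments": [[[4,0,0,-0.1,0],[4,0,0,-0.1,0],[4,0,0,-0.1,0]]]}}

```text
t: 15.5
tool_pos: [0.5147, -0.1749, 0.1077]
tool_rot: [0.617, -3.08, -0.0]
contact_force: [-0.4, 0.5, -1.1]
opening: 0.04
grip_force: 0.0
```

```bash
python3 - <<'E'
from h import *
o=ctrl.get_obs();c=cam('wrist'); print(o['opening'],o['contact_force'].round(1))
save('w5.png',c['img'],s=1.2)
E
```

```text
0.04003240789611472 [-0.4  0.5 -1.1]
```

View pics/w5.png

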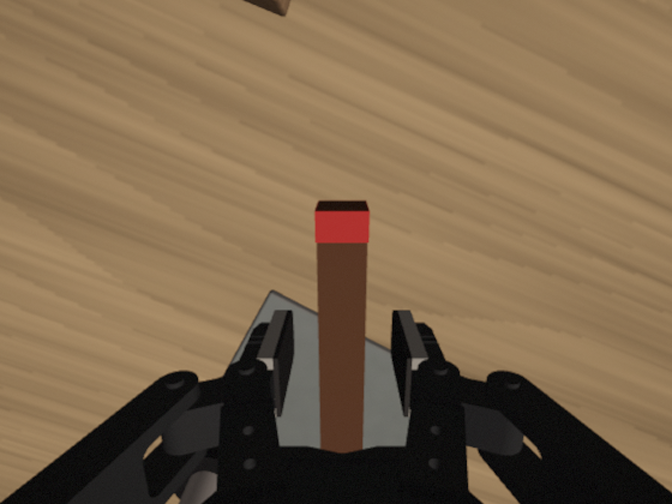

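The handle (342,330) hangs level and free between the open fingers. I'll slide out along it and then look once more.

{"op": "servo_tool", "data": {"increments": [[[4,1.5,0,0,0],[4,3.5,0,0,0],[4,6,0,0,0],[4,8.5,0,0,0],[4,10,0,0,0]]]}}

```text
t: 16.05
tool_pos: [0.4204, -0.2139, 0.1074]
tool_rot: [0.616, -3.08, -0.001]
contact_force: [0.1, 0.0, -0.1]
opening: 0.04
grip_force: 0.0
```

{"op": "servo_tool", "data": {"increments": [[[4,1,0,-3,0],[4,2,0,-6,0],[4,3,0,-9,0],[4,3,0,-12,0],[4,3,0,-12,0]]]}}

```text
t: 16.55
tool_pos: [0.3962, -0.2269, 0.2333]
tool_rot: [-0.615, 3.074, -0.012]
contact_force: [0.7, 0.1, 0.8]
opening: 0.04
grip_force: 0.0
```

```bash
python3 - <<'E'
from h import *
o=ctrl.get_obs(); print(o['t'],o['tool_pos'],o['contact_force'].round(1))
s=cam('scene'); t=cam('top')
h=cv2.cvtColor(t['img'],cv2.COLOR_RGB2HSV); r=((h[...,0]<6)|(h[...,0]>174))&(h[...,1]>180)&(h[...,2]>100)
n,l,st,ce=cv2.connectedComponentsWithStats(r.astype(np.uint8))
y=np.radians(MY)
for i in range(1,n):
    if 5<st[i][4]<60:
        P=plane(t,ce[i],.11)[:2]; d=P-M; print('red',ce[i],P.round(4),'in mount',(d@[np.cos(y),np.sin(y)]).round(4),(d@[-np.sin(y),np.cos(y)]).round(4))
save('end.png',np.hstack([s['img'][220:390,180:340],t['img'][120:290,320:460]]),s=2.6)
E
```

```text
16.55 [ 0.39621165 -0.22686209  0.23332836] [0.7 0.1 0.8]
red [380.96153846 204.69230769] [ 0.5781 -0.1541] in mount -0.0343 -0.0267
red [396.93333333 248.2       ] [ 0.4701 -0.194 ] in mount -0.1364 -0.08
red [246.07407407 318.40740741] [0.29   0.1756] in mount -0.362 0.2637
```

View pics/end.png

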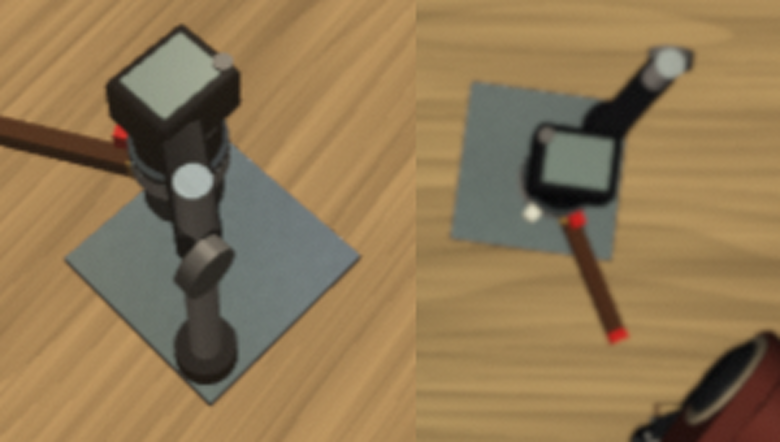

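The lens hangs in the mount with its handle below the red tab at (576,218). The handle end is at about x -136, y -80 mm in the mount frame, and the arm is clear, so I'm handing in.

```bash
python3 -c "
from station import ctrl
print(ctrl.finish_job())"
```

```text
the job is handed in; nothing more can be done
None
```

The lens was drawn from the holster, laid flat and released, then fitted in the mount with its handle below the red mark and let go; the job is handed in at about 16.7 s, and no verdict was shown.

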